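# Put the grinding stones away in the padded cells

### The arm

A 7-joint arm with a two-finger parallel gripper is mounted at the origin on the work surface. World frame = base frame: x ahead of the robot, y to its left, z up, the work surface at z = 0. Lengths are in m, angles in rad, forces in N, time in s.
With the tool pointing down it reaches from about 0.35 to 0.9 m from the base axis. Payload 7.2 kg.
Tool frame: the origin (TCP) lies at the very end of the fingers, on their centre line; the grasp point (between the pads) lies 19 mm behind it; z points along the fingers, y is the line along which they close (so a half turn about z gives the same grasp; the last joint's range is limited). The gripper opens to 85 mm and grips with 20 to 120 N. Pads are 22 mm wide; open, the fingers measure 114 mm over their backs; the gripper's body (76 mm by 85 mm) begins 54 mm behind the grasp point. The pads swing forward as they close: fully open they stand 13 mm farther back than shut.
Start: joints at [-0.068, 0.411, -0.013, 1.596, 0.006, 1.134, -0.082], TCP at [0.625, -0, 0.231] pointing down, gripper open.
Joint ranges: [-2.95, 2.95], [-0.29, 1.99], [-1.47, 1.44], [0.14, 2.54], [-1.03, 4.17], [0.13, 1.85], [-2.86, 2.86]. Speed limits (rad/s): [2.39, 2.39, 3.01, 3.01, 3.14, 3.14, 3.14].

### API

Orientations are given as a unit quaternion [w, x, y, z].
In Python, from rig import manip gives the robot as it stands.
- The arm moves only by the tool send_rows, never from a script. Its argument "series" is a list of rows, each an object of numbers: "rx", "ry", "rz": the turn, a rotation vector about the tool's x, y, z in units of 180 degrees (1.0 is 180 degrees); "tx", "ty", "tz": the shift along the tool's x, y, z in units of 10 cm (1.0 is 10 cm); "claw": the gripper command: -1 is shut, 1 is fully open, values between are in proportion. A call has 1 to 12 rows; each row is the pose to reach, as a shift and turn from the pose commanded when the call began, along the tool's axes at that moment, turning the shorter way round; what a row does not reach only later rows make up. A row lasts 1/8 s, in which the tool goes at most 62.5 mm and 10.7 degrees, less where a joint would pass 70% of its speed; a pose out of reach is approached as far as the arm can. A call with a number of a shift or a turn outside -1 to 1 is refused whole. A call with a gripper value outside its range is refused whole. The fingers move at their own pace and stop on an object; "grip_force" is the grip in N (left out, the last holds). Time passes only in rows, so rows that repeat a pose let the fingers close. It gives the time, the measured TCP pose, the force, the opening and the grip force at its end, in the units of the state.
- manip.get_obs(): the state, without advancing time (a new reading comes with each control period).
- manip.capture(name): name is "scene" or "side" or "wrist"; returns a dict with "color" (400x640x3 uint8, red, green, blue), "depth" (400x640 float32, m along the optical axis (not along the pixel's ray), 0 where there is no reading), "camera_matrix" (3x3 intrinsics, pixels), "view" (4x4, takes a point from world to camera coordinates). Camera axes: x right, y down, z forward; pixel columns grow to the right and rows downward; lengths in m; the calibration is good to about 2 mm. A picture is of the moment at which its call begins.
- manip.finish_job(): hands the job in; it is judged then, once.
The state is a dict: "t": time; "q": joint angles; "joint_vel": joint speeds; "tau": joint torques, N m; "tcp_pos": TCP position; "orientation": TCP orientation; "wrist_force": force on the tool from outside, world axes, zero at the start; "torque": the same for the moment, N m; "width": opening from 0.0 (shut) to 1.0 (fully open); "finger_force": force on a finger pad.
Only numpy, scipy, OpenCV 4.12 (cv2) and the standard library are available. Lean on these libraries where they do the work, as an engineer would, in place of code of your own. Each camera call takes 0.05 s, during which the arm holds its last target. There are 200 camera calls.

### The job

Put the two full-length brown grinding stones away in the yellow divided box: one in each of the two cells lined with a blue rubber pad, standing upright on the pad. They are brittle, so set them down gently rather than dropping them from a height.

Things in the scene. Friction and masses are not known exactly. Their poses are not given: they have to be found in the camera images.
- stone_a_mid (a point): Brown grinding plug, an upright cylinder 36 mm in diameter, 64 mm tall, about 145 g, steel bush 20 mm across in its flat top. This point: its centre, 32 mm above its underside; z up its axis. Stands on end on the bench. Goes on either pad. Bystanders near, at least 90 mm centre to centre: a worn stump, same colour, only 20 mm tall, and a black steel socket, 34 mm wide, 70 mm tall.
- stone_b_mid (a point): Brown grinding plug, an upright cylinder 36 mm in diameter, 64 mm tall, about 145 g, steel bush 20 mm across in its flat top. This point: its centre, 32 mm above its underside; z up its axis. Stands on end on the bench. The same as stone_a; either may go to either pad.
- pad_a_top (a point): Blue rubber pad, 80 mm square, 4 mm thick, fixed in the bottom of one cell of the yellow divided box. This point: middle of its top face and centre of the cell, 9 mm above the bench; x and y along the box walls, z up. Cells 84 mm square inside; walls and dividers 5 mm thick, tops 40 mm above the bench, 31 mm above the pad.
- pad_b_top (a point): The same kind of pad in another cell, same axes. The box is fixed, 183 mm square, 2 by 2 cells, centres 89 mm apart; the pads' cells may be side by side or diagonal. The two cells without a pad hold a wire cup brush (54 mm across) and a white hole saw (48 mm across), which reach up to 49 mm above the bench.

How it is judged:
By the outcome, as a careful person would: the job done as asked, in the order asked, and still so for the second after the job is handed in, with the robot touching nothing.
It also fails if it takes over 48 s, if anything falls off the work surface, if the arm or the gripper's body presses on something with over 40 N, if the wrist force passes 120 N, or if a joint passes its speed limit or range.

## Working session

There is one attempt and no reset: what is moved stays moved. The work goes in short steps, Python scripts to look and compute and a tool call to move; the robot and the scene stay as the last step left them, time stands still between calls to the robot, and variables do not carry over. Pictures are saved under pics/ and viewed, at most 10 in all, crops included, and the job is handed in when it is done.

Besides the shell and the picture viewer there is one more tool, called after ">>>" as name(argument=value, ...) on one line, values as JSON. send_rows: Moves the arm, as the interface text tells. Its arguments: {"type":"object","properties":{"series":{"type":"array"},"grip_force":{"type":"number"}},"required":["series"]}

```bash
mkdir -p pics; ls
cat > h.py <<'E'
import numpy as np, cv2, pickle
def ray(c,u,v):
    K=np.array(c["camera_matrix"]);V=np.array(c["view"]);R=V[:3,:3];t=V[:3,3]
    d=R.T@np.linalg.inv(K)@np.array([u,v,1.]);return -R.T@t,d
def plane(c,u,v,z):
    o,d=ray(c,u,v);return o+d*(z-o[2])/d[2]
def cloud(c):
    K=np.array(c["camera_matrix"]);V=np.array(c["view"]);D=c["depth"]
    v,u=np.mgrid[:D.shape[0],:D.shape[1]]
    P=np.stack([(u-K[0,2])/K[0,0]*D,(v-K[1,2])/K[1,1]*D,D],-1)
    W=(P-V[:3,3])@V[:3,:3]; W[D==0]=np.nan;return W
E
python3 - <<'E'
from rig import manip
import cv2,numpy as np,pickle
o=manip.get_obs();print({k:np.round(v,3).tolist() for k,v in o.items()})
C={n:manip.capture(n) for n in("scene","side","wrist")}
pickle.dump(C,open("c0.pkl","wb"))
for n,c in C.items():
    cv2.imwrite(f"pics/{n}0.png",c["color"][...,::-1]);V=np.array(c["view"]);print(n,-V[:3,:3].T@V[:3,3],V[2,:3],np.diag(c["camera_matrix"]), (c["depth"]>0).mean())
E
```

```text
pics
{'t': 0.0, 'q': [-0.068, 0.412, -0.013, 1.597, 0.006, 1.134, -0.082], 'joint_vel': [0.0, 0.0, -0.0, 0.0, 0.001, -0.001, 0.001], 'tau': [-0.001, -60.064, 0.681, -29.942, 0.014, 0.01, 0.0], 'tcp_pos': [0.624, -0.0, 0.23], 'orientation': [-0.001, 0.707, 0.707, -0.001], 'wrist_force': [0.291, -0.724, 0.085], 'torque': [0.001, 0.004, -0.043], 'finger_force': 0.0, 'width': 1.001}
scene [ 0.85991984 -0.62879506  0.72201053] [-0.33753207  0.61490787 -0.71271342] [435.64133301 435.64133301   1.        ] 0.9961875
side [0.40940207 0.7979029  0.56019227] [ 0.12369921 -0.86281456 -0.49015257] [475.39220253 475.39220253   1.        ] 0.9958828125
wrist [0.62552319 0.06726068 0.3732591 ] [-0.00140999 -0.2675477  -0.96354358] [296.28621395 296.28621395   1.        ] 0.99600390625
```

View pics/scene0.png

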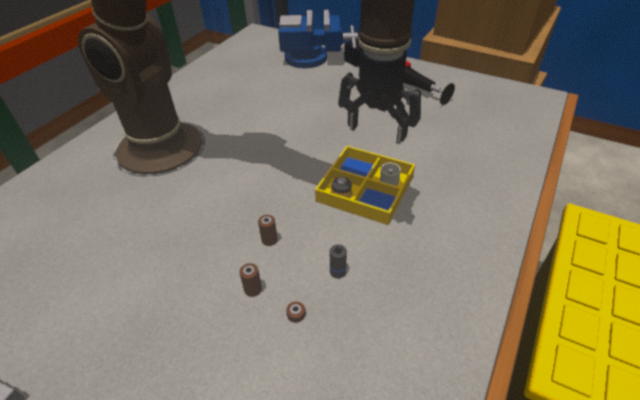

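View pics/side0.png

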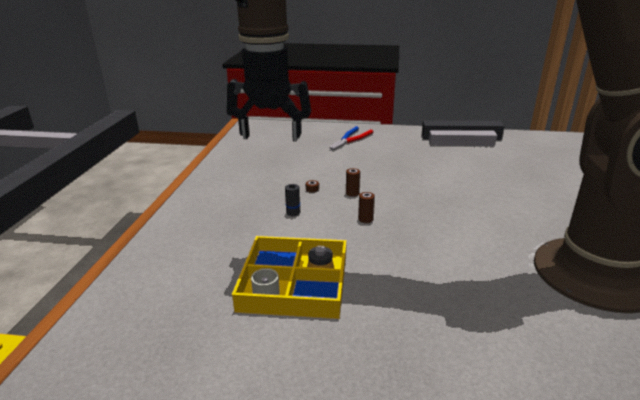

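The scene view has the full stones at (268,230) and (250,279), the stump at (296,311) and the socket at (338,260). The box is around (365,183), with its blue pads diagonal at (357,167) and (378,199). The side view has the same stones at (366,207) and (353,182), and the pads at (275,258) and (316,289).

```bash
cat >> h.py <<'E'
def comps(m,amin):
    n,l,s,ce=cv2.connectedComponentsWithStats(m.astype(np.uint8));return [(l==i,s[i].tolist(),ce[i]) for i in range(1,n) if s[i,4]>=amin]
def masks(c):
    h=cv2.cvtColor(c["color"],cv2.COLOR_RGB2HSV).astype(int);H,S,V=h[...,0],h[...,1],h[...,2]
    return dict(brown=((H<12)|(H>172))&(S>70)&(V>25), blue=(H>105)&(H<130)&(S>130)&(V>40), yellow=(H>20)&(H<33)&(S>150)&(V>60))
def tri(c1,p1,c2,p2):
    P=[np.array(c["camera_matrix"])@np.array(c["view"])[:3] for c in(c1,c2)]
    X=cv2.triangulatePoints(P[0],P[1],np.array(p1,float).reshape(2,1),np.array(p2,float).reshape(2,1));return (X[:3]/X[3]).ravel()
E
python3 - <<'E'
from h import *
C=pickle.load(open("c0.pkl","rb"));roi=dict(scene=(200,130,450,340),side=(220,150,420,330))
np.set_printoptions(precision=4,suppress=True)
for n in roi:
    c=C[n];W=cloud(c);x0,y0,x1,y1=roi[n];R=np.zeros((400,640),bool);R[y0:y1,x0:x1]=1
    for k,m in masks(c).items():
        for M,s,ce in comps(m&R,40):
            P=W[M];z=np.nanpercentile(P[:,2],95);T=P[P[:,2]>z-.006]
            print(n,k,s,ce.round(1),'ztop',z.round(4),'top mid',((np.nanpercentile(T,2,0)+np.nanpercentile(T,98,0))/2)[:2],'med',np.nanmedian(P,0))
for n in roi:
    c=C[n];W=cloud(c); m=masks(c)['yellow'];x0,y0,x1,y1=roi[n];R=np.zeros((400,640),bool);R[y0:y1,x0:x1]=1
    T=W[m&R];T=T[np.abs(T[:,2]-.04)<.006][:,:2].astype(np.float32);print(n,cv2.minAreaRect(T),len(T))
s=np.hstack([cv2.resize(C[n]["color"][y0:y1,x0:x1],(390,330),interpolation=cv2.INTER_CUBIC) for n,(x0,y0,x1,y1) in dict(scene=(230,205,295,260+0),side=(335,165,400,220)).items()])
s2=np.hstack([cv2.resize(C[n]["color"][y0:y1,x0:x1],(390,240),interpolation=cv2.INTER_CUBIC) for n,(x0,y0,x1,y1) in dict(scene=(220,258,285,298),side=(335,165,400,205)).items()])
cv2.imwrite("pics/crop1.png",np.vstack([s,s2])[...,::-1])
cv2.imwrite("pics/w.png",C["wrist"]["color"][...,::-1])
E
```

```text
scene brown [258, 215, 17, 30, 214] [266.9 228.7] ztop 0.0652 top mid [ 0.4524 -0.1442] med [ 0.4587 -0.155   0.0562]
scene brown [240, 264, 18, 32, 209] [249.3 277.5] ztop 0.0654 top mid [ 0.4939 -0.2679] med [ 0.5003 -0.2767  0.0621]
scene brown [287, 302, 18, 19, 161] [295.4 311.1] ztop 0.0217 top mid [ 0.5979 -0.2765] med [ 0.6014 -0.2814  0.0196]
scene blue [342, 158, 30, 17, 307] [356.3 166.1] ztop 0.0117 top mid [0.518  0.1597] med [0.5187 0.1601 0.0093]
scene blue [362, 190, 31, 18, 343] [377.2 198.6] ztop 0.0114 top mid [0.612  0.0746] med [0.6122 0.0747 0.0093]
scene yellow [316, 146, 99, 78, 3069] [363.5 185.1] ztop 0.0404 top mid [0.57   0.1016] med [0.5694 0.0975 0.0253]
side brown [346, 169, 28, 54, 558] [360.  196.2] ztop 0.0649 top mid [ 0.4716 -0.1986] med [ 0.4641 -0.1357  0.0405]
side brown [306, 181, 13, 11, 89] [312.1 186.5] ztop 0.0215 top mid [ 0.5964 -0.2706] med [ 0.5922 -0.2609  0.0176]
side blue [256, 251, 40, 15, 465] [275.3 257.8] ztop 0.0107 top mid [0.619  0.0436] med [0.6187 0.0437 0.0093]
side blue [294, 281, 44, 16, 600] [315.6 288.6] ztop 0.0108 top mid [0.5242 0.1278] med [0.5243 0.1282 0.0092]
side yellow [232, 236, 114, 83, 5436] [291.  279.2] ztop 0.0405 top mid [0.5682 0.1051] med [0.5683 0.1182 0.0256]
scene ((0.5695183277130127, 0.10181878507137299), (0.18212755024433136, 0.1851058304309845), 2.011157512664795) 797
side ((0.5690365433692932, 0.10393127053976059), (0.1836974173784256, 0.1875288039445877), 2.3375327587127686) 1546
```

View pics/crop1.png

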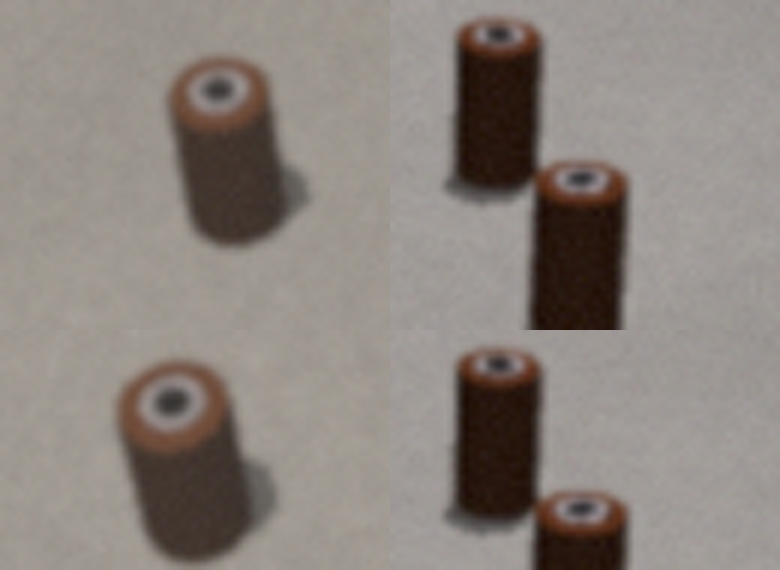

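View pics/w.png

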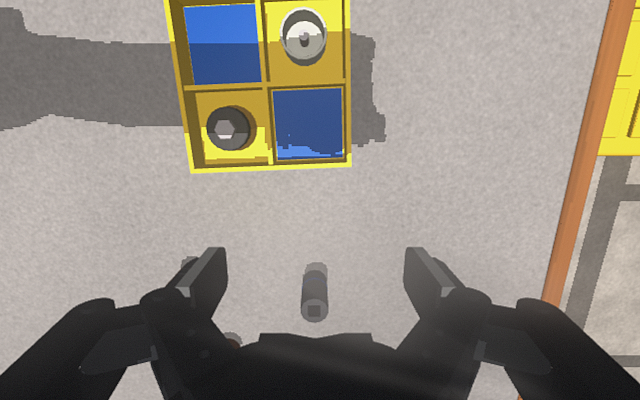

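Run:
```python
from h import *
np.set_printoptions(precision=4,suppress=True)
C=pickle.load(open("c0.pkl","rb"));S,D,Wr=C["scene"],C["side"],C["wrist"]
print('s1',tri(S,(266,219.6),D,(366.4,194.4)),'s2',tri(S,(248.3,269.6),D,(352.9,170.3)))
# pads, box in wrist view
m=masks(Wr)["yellow"];R=np.zeros_like(m);R[:180,150:370]=1
T=cloud(Wr)[m&R];T=T[np.abs(T[:,2]-.04)<.004][:,:2].astype(np.float32);print(cv2.minAreaRect(T))
for n,p in dict(wr=(264,86)).items(): print('divider cross',plane(Wr,*p,.04))
W=cloud(S);print('socket',W[248:252,336:340].reshape(-1,3).mean(0))
```

```text
s1 [ 0.4516 -0.1434  0.0651] s2 [ 0.4928 -0.2664  0.065 ]
((0.5703617334365845, 0.09744676202535629), (0.18268169462680817, 0.1717042475938797), 2.3344554901123047)
divider cross [0.5712 0.1003 0.04  ]
socket [ 0.6217 -0.151   0.0709]
```

>>> send_rows(series=[{"tx": -0.2,"ty": -0.25,"tz": 0.1,"claw": 1},{"tx": -0.45,"ty": -0.55,"tz": 0.25,"claw": 1},{"tx": -0.75,"ty": -0.9,"tz": 0.4,"claw": 1},{"tx": -0.75,"ty": -0.9,"tz": 0.4,"claw": 1}])

```text
$.series[0]: bad value
```

>>> send_rows(series=[{"tx": -0.2,"ty": -0.2,"tz": 0.1,"claw": 1},{"tx": -0.5,"ty": -0.55,"tz": 0.3,"claw": 1},{"tx": -0.69,"ty": -0.82,"tz": 0.4,"claw": 1},{"tx": -0.69,"ty": -0.82,"tz": 0.4,"claw": 1},{"tx": -0.69,"ty": -0.82,"tz": 0.4,"claw": 1}])

```text
$.series[0]: bad value
```

```bash
cat > look.py <<'E'
import sys
from rig import manip
from h import *
np.set_printoptions(precision=4,suppress=True)
o=manip.get_obs();print({k:np.round(o[k],4).tolist() for k in("t","tcp_pos","orientation","wrist_force","width","finger_force")})
c=manip.capture("wrist");cv2.imwrite(f"pics/{sys.argv[1]}.png",c["color"][...,::-1])
W=cloud(c);m=masks(c)["brown"]
for M,s,ce in comps(m,150):
    z=np.nanpercentile(W[M][:,2],90);T=M&(np.abs(W[...,2]-z)<.004)
    (x,y),r=cv2.minEnclosingCircle(np.argwhere(T)[:,::-1].astype(np.float32))
    print(s,'z',z.round(4),'top px',(round(x,1),round(y,1),round(r,1)),'xyz',plane(c,x,y,z),'diam',np.ptp(W[T][:,:2],axis=0))
E
python3 look.py w1
```

```text
{'t': 0.15, 'tcp_pos': [0.6246, -0.0, 0.2307], 'orientation': [-0.0004, 0.7071, 0.7071, -0.0005], 'wrist_force': [-0.1504, -0.5698, -0.2681], 'width': 0.9995, 'finger_force': 0.0}
```

View pics/w1.png

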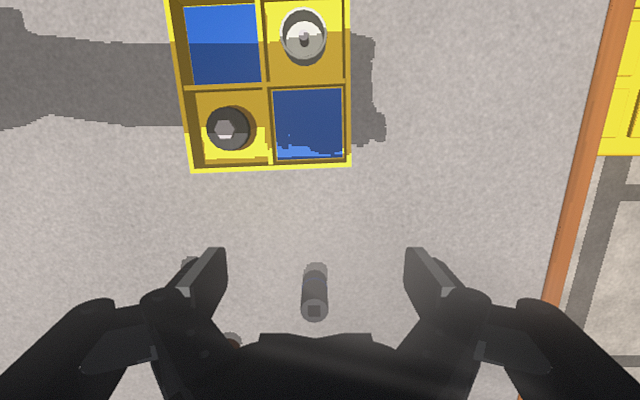

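The calls were refused, probably because every field is required, so the arm has not moved. The wrist picture is unchanged: box at the top, socket at (314,290). I'll resend with all fields filled in.

>>> send_rows(series=[{"rx": 0,"ry": 0,"rz": 0,"tx": -0.2,"ty": -0.25,"tz": 0.1,"claw": 1},{"rx": 0,"ry": 0,"rz": 0,"tx": -0.45,"ty": -0.55,"tz": 0.25,"claw": 1},{"rx": 0,"ry": 0,"rz": 0,"tx": -0.75,"ty": -0.9,"tz": 0.4,"claw": 1},{"rx": 0,"ry": 0,"rz": 0,"tx": -0.75,"ty": -0.9,"tz": 0.4,"claw": 1}])

```text
t: 0.7
tcp_pos: [0.5318, -0.078, 0.1902]
orientation: [-0.001, 0.709, 0.706, -0.002]
wrist_force: [0.8, -0.5, 0.1]
width: 1.003
finger_force: 0.0
```

>>> send_rows(series=[{"rx": 0,"ry": 0,"rz": 0,"tx": -0.2,"ty": -0.25,"tz": 0.1,"claw": 1},{"rx": 0,"ry": 0,"rz": 0,"tx": -0.5,"ty": -0.6,"tz": 0.3,"claw": 1},{"rx": 0,"ry": 0,"rz": 0,"tx": -0.67,"ty": -0.82,"tz": 0.4,"claw": 1},{"rx": 0,"ry": 0,"rz": 0,"tx": -0.67,"ty": -0.82,"tz": 0.4,"claw": 1},{"rx": 0,"ry": 0,"rz": 0,"tx": -0.67,"ty": -0.82,"tz": 0.4,"claw": 1}])

```text
t: 1.32
tcp_pos: [0.4544, -0.1413, 0.1518]
orientation: [0.0, 0.707, 0.707, 0.001]
wrist_force: [0.3, 0.6, -0.0]
width: 0.999
finger_force: 0.0
```

```bash
python3 look.py w2
```

```text
{'t': 1.325, 'tcp_pos': [0.4544, -0.1413, 0.1518], 'orientation': [0.0005, 0.7068, 0.7074, 0.0006], 'wrist_force': [0.3133, 0.5653, -0.0363], 'width': 0.9988, 'finger_force': 0.0}
[291, 186, 42, 41, 865] z 0.0648 top px (311.4, 205.7, 21.4) xyz [ 0.4524 -0.1419  0.0648] diam [0.0335 0.0342]
[338, 319, 38, 22, 302] z 0.0647 top px (356.5, 332.0, 18.5) xyz [ 0.4935 -0.2628  0.0647] diam [0.0341 0.0235]
```

View pics/w2.png

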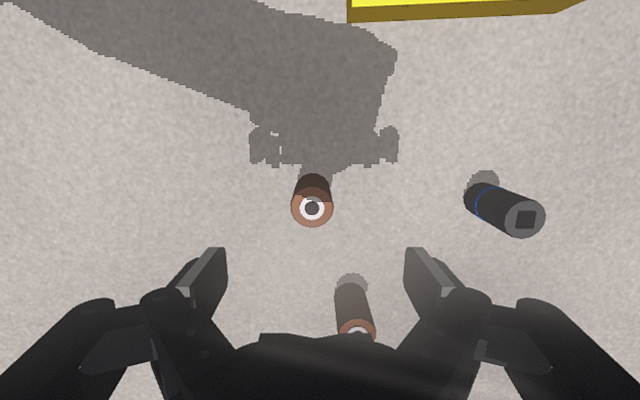

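The stone top at pixel (311,206) works out to (0.452, -0.142, 0.065), within 2 mm of the tool centre. The other stone shows at (356,332) and the socket at (520,215), both clear.

>>> send_rows(series=[{"rx": 0,"ry": 0,"rz": 0,"tx": -0.01,"ty": -0.02,"tz": 0.2,"claw": 1},{"rx": 0,"ry": 0,"rz": 0,"tx": -0.01,"ty": -0.02,"tz": 0.45,"claw": 1},{"rx": 0,"ry": 0,"rz": 0,"tx": -0.01,"ty": -0.02,"tz": 0.7,"claw": 1},{"rx": 0,"ry": 0,"rz": 0,"tx": -0.01,"ty": -0.02,"tz": 0.9,"claw": 1},{"rx": 0,"ry": 0,"rz": 0,"tx": -0.01,"ty": -0.02,"tz": 1.0,"claw": 1},{"rx": 0,"ry": 0,"rz": 0,"tx": -0.01,"ty": -0.02,"tz": 1.0,"claw": 1}])

```text
t: 2.12
tcp_pos: [0.4514, -0.1425, 0.051]
orientation: [-0.0, 0.707, 0.707, -0.0]
wrist_force: [-0.8, 0.4, 0.6]
width: 1.001
finger_force: 0.0
```

>>> send_rows(grip_force=35, series=[{"rx": 0,"ry": 0,"rz": 0,"tx": 0,"ty": 0,"tz": 0.1,"claw": 1},{"rx": 0,"ry": 0,"rz": 0,"tx": 0,"ty": 0,"tz": 0.2,"claw": 1},{"rx": 0,"ry": 0,"rz": 0,"tx": 0,"ty": 0,"tz": 0.2,"claw": 1},{"rx": 0,"ry": 0,"rz": 0,"tx": 0,"ty": 0,"tz": 0.2,"claw": 0.2},{"rx": 0,"ry": 0,"rz": 0,"tx": 0,"ty": 0,"tz": 0.2,"claw": 0},{"rx": 0,"ry": 0,"rz": 0,"tx": 0,"ty": 0,"tz": 0.2,"claw": -0.5},{"rx": 0,"ry": 0,"rz": 0,"tx": 0,"ty": 0,"tz": 0.2,"claw": -1},{"rx": 0,"ry": 0,"rz": 0,"tx": 0,"ty": 0,"tz": 0.2,"claw": -1},{"rx": 0,"ry": 0,"rz": 0,"tx": 0,"ty": 0,"tz": 0.2,"claw": -1},{"rx": 0,"ry": 0,"rz": 0,"tx": 0,"ty": 0,"tz": 0.2,"claw": -1}])

```text
t: 3.38
tcp_pos: [0.4512, -0.1431, 0.0316]
orientation: [0.0, 0.707, 0.707, 0.0]
wrist_force: [-1.0, 0.8, 6.2]
width: 0.411
finger_force: 34.6
```

>>> send_rows(series=[{"rx": 0,"ry": 0,"rz": 0,"tx": 0,"ty": 0,"tz": -0.1,"claw": -1},{"rx": 0,"ry": 0,"rz": 0,"tx": 0,"ty": 0,"tz": -0.3,"claw": -1},{"rx": 0,"ry": 0,"rz": 0,"tx": 0,"ty": 0,"tz": -0.6,"claw": -1},{"rx": 0,"ry": 0,"rz": 0,"tx": 0,"ty": 0,"tz": -0.9,"claw": -1},{"rx": 0,"ry": 0,"rz": 0,"tx": 0.1,"ty": 0.02,"tz": -1.0,"claw": -1},{"rx": 0,"ry": 0,"rz": 0,"tx": 0.3,"ty": 0.08,"tz": -1.0,"claw": -1},{"rx": 0,"ry": 0,"rz": 0,"tx": 0.6,"ty": 0.15,"tz": -1.0,"claw": -1},{"rx": 0,"ry": 0,"rz": 0,"tx": 0.9,"ty": 0.22,"tz": -1.0,"claw": -1}])

```text
t: 4.38
tcp_pos: [0.4726, -0.0514, 0.1307]
orientation: [-0.0, 0.707, 0.707, -0.0]
wrist_force: [0.4, -0.1, -1.5]
width: 0.411
finger_force: 35.2
```

>>> send_rows(series=[{"rx": 0,"ry": 0,"rz": 0,"tx": 0.3,"ty": 0.08,"tz": -0.1,"claw": -1},{"rx": 0,"ry": 0,"rz": 0,"tx": 0.6,"ty": 0.16,"tz": -0.1,"claw": -1},{"rx": 0,"ry": 0,"rz": 0,"tx": 0.9,"ty": 0.24,"tz": -0.1,"claw": -1},{"rx": 0,"ry": 0,"rz": 0,"tx": 1.0,"ty": 0.26,"tz": -0.1,"claw": -1},{"rx": 0,"ry": 0,"rz": 0,"tx": 1.0,"ty": 0.26,"tz": -0.1,"claw": -1}])

```text
t: 5.0
tcp_pos: [0.4984, 0.0475, 0.1407]
orientation: [-0.0, 0.707, 0.708, -0.001]
wrist_force: [-0.3, -1.3, -2.7]
width: 0.411
finger_force: 35.2
```

>>> send_rows(series=[{"rx": 0,"ry": 0,"rz": 0,"tx": 0.2,"ty": 0.06,"tz": 0,"claw": -1},{"rx": 0,"ry": 0,"rz": 0,"tx": 0.5,"ty": 0.13,"tz": 0,"claw": -1},{"rx": 0,"ry": 0,"rz": 0,"tx": 0.8,"ty": 0.2,"tz": 0,"claw": -1},{"rx": 0,"ry": 0,"rz": 0,"tx": 0.97,"ty": 0.26,"tz": 0,"claw": -1},{"rx": 0,"ry": 0,"rz": 0,"tx": 0.97,"ty": 0.26,"tz": 0,"claw": -1},{"rx": 0,"ry": 0,"rz": 0,"tx": 0.97,"ty": 0.26,"tz": 0,"claw": -1}])

```text
t: 5.75
tcp_pos: [0.5248, 0.1421, 0.1411]
orientation: [0.0, 0.708, 0.707, -0.001]
wrist_force: [-0.0, 0.1, -1.0]
width: 0.413
finger_force: 35.2
```

```bash
cat > chk.py <<'E'
from rig import manip
from h import *
import sys
np.set_printoptions(precision=4,suppress=True)
c=manip.capture("scene");W=cloud(c);d=manip.capture("side");Wd=cloud(d)
for n,cc,w in(("scene",c,W),("side",d,Wd)):
    m=masks(cc);near=(np.abs(w[...,0]-.57)<.14)&(np.abs(w[...,1]-.1)<.14)
    for M,s,ce in comps(m["brown"]&near,40):
        P=w[M];P=P[np.abs(P[:,2]-np.nanpercentile(P[:,2],95))<.006];print(n,s,'z',np.nanpercentile(w[M][:,2],[2,95]),'top',((np.nanmin(P,0)+np.nanmax(P,0))/2))
a=c["color"][100:250,270:470];b=d["color"][180:330,200:400]
cv2.imwrite(f"pics/{sys.argv[1]}.png",cv2.resize(np.hstack([a,b]),(800,300),interpolation=cv2.INTER_CUBIC)[...,::-1])
E
python3 chk.py p1
```

```text
scene [350, 113, 15, 29, 145] z [0.1154 0.1745] top [0.5245 0.1375 0.1739]
side [327, 71, 11, 23, 56] z [0.3777 0.4029] top [0.4905 0.1573 0.4007]
side [282, 72, 7, 19, 47] z [0.3816 0.4058] top [0.5511 0.1709 0.404 ]
side [333, 95, 6, 25, 43] z [0.337  0.3726] top [0.4872 0.1512 0.3702]
side [302, 210, 22, 43, 573] z [0.1138 0.174 ] top [0.5245 0.1447 0.1718]
```

View pics/p1.png

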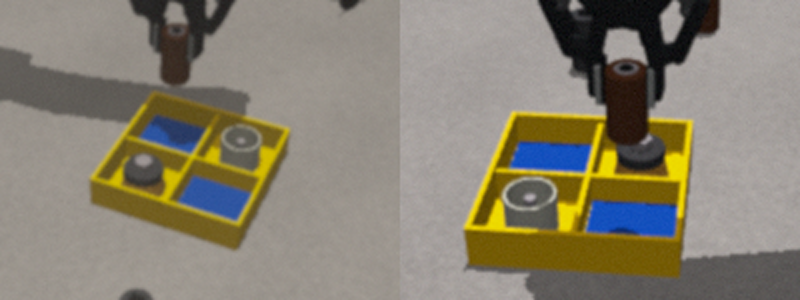

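The stone hangs upright over the far pad cell. Its top measures (0.5245, 0.142, 0.174), so its underside is 31 mm below the TCP. I'll lower it to just above the pad, then ease it down.

>>> send_rows(series=[{"rx": 0,"ry": 0,"rz": 0,"tx": 0.02,"ty": 0,"tz": 0.15,"claw": -1},{"rx": 0,"ry": 0,"rz": 0,"tx": 0.02,"ty": 0,"tz": 0.35,"claw": -1},{"rx": 0,"ry": 0,"rz": 0,"tx": 0.02,"ty": 0,"tz": 0.55,"claw": -1},{"rx": 0,"ry": 0,"rz": 0,"tx": 0.02,"ty": 0,"tz": 0.75,"claw": -1},{"rx": 0,"ry": 0,"rz": 0,"tx": 0.02,"ty": 0,"tz": 0.87,"claw": -1},{"rx": 0,"ry": 0,"rz": 0,"tx": 0.02,"ty": 0,"tz": 0.94,"claw": -1},{"rx": 0,"ry": 0,"rz": 0,"tx": 0.02,"ty": 0,"tz": 0.96,"claw": -1},{"rx": 0,"ry": 0,"rz": 0,"tx": 0.02,"ty": 0,"tz": 0.96,"claw": -1}])

```text
t: 6.85
tcp_pos: [0.5253, 0.1461, 0.0456]
orientation: [0.0, 0.707, 0.707, 0.0]
wrist_force: [1.1, -0.0, -0.7]
width: 0.415
finger_force: 35.2
```

>>> send_rows(series=[{"rx": 0,"ry": 0,"rz": 0,"tx": 0,"ty": 0,"tz": 0.01,"claw": -1},{"rx": 0,"ry": 0,"rz": 0,"tx": 0,"ty": 0,"tz": 0.02,"claw": -1},{"rx": 0,"ry": 0,"rz": 0,"tx": 0,"ty": 0,"tz": 0.03,"claw": -1},{"rx": 0,"ry": 0,"rz": 0,"tx": 0,"ty": 0,"tz": 0.03,"claw": -1}])

```text
t: 7.35
tcp_pos: [0.525, 0.146, 0.0423]
orientation: [-0.0, 0.707, 0.707, -0.0]
wrist_force: [0.2, 0.5, -1.5]
width: 0.415
finger_force: 35.2
```

>>> send_rows(series=[{"rx": 0,"ry": 0,"rz": 0,"tx": 0,"ty": 0,"tz": 0.01,"claw": -1},{"rx": 0,"ry": 0,"rz": 0,"tx": 0,"ty": 0,"tz": 0.015,"claw": -1},{"rx": 0,"ry": 0,"rz": 0,"tx": 0,"ty": 0,"tz": 0.02,"claw": -1},{"rx": 0,"ry": 0,"rz": 0,"tx": 0,"ty": 0,"tz": 0.02,"claw": -1}])

```text
t: 7.85
tcp_pos: [0.525, 0.146, 0.0406]
orientation: [0.0, 0.707, 0.707, 0.0]
wrist_force: [-1.6, -0.4, 5.1]
width: 0.413
finger_force: 35.8
```

Contact is gentle at about 5 N. I'll release and retreat.

>>> send_rows(series=[{"rx": 0,"ry": 0,"rz": 0,"tx": 0,"ty": 0,"tz": 0,"claw": -0.1},{"rx": 0,"ry": 0,"rz": 0,"tx": 0,"ty": 0,"tz": 0,"claw": 0.1},{"rx": 0,"ry": 0,"rz": 0,"tx": 0,"ty": 0,"tz": 0,"claw": 0.4},{"rx": 0,"ry": 0,"rz": 0,"tx": 0,"ty": 0,"tz": 0,"claw": 0.4},{"rx": 0,"ry": 0,"rz": 0,"tx": 0,"ty": 0,"tz": -0.1,"claw": 0.4},{"rx": 0,"ry": 0,"rz": 0,"tx": 0,"ty": 0,"tz": -0.3,"claw": 0.4},{"rx": 0,"ry": 0,"rz": 0,"tx": 0,"ty": 0,"tz": -0.6,"claw": 0.4},{"rx": 0,"ry": 0,"rz": 0,"tx": 0,"ty": 0,"tz": -0.9,"claw": 0.7},{"rx": 0,"ry": 0,"rz": 0,"tx": 0,"ty": 0,"tz": -1.0,"claw": 1},{"rx": 0,"ry": 0,"rz": 0,"tx": -0.3,"ty": 0,"tz": -1.0,"claw": 1},{"rx": 0,"ry": 0,"rz": 0,"tx": -0.7,"ty": 0,"tz": -1.0,"claw": 1},{"rx": 0,"ry": 0,"rz": 0,"tx": -1.0,"ty": 0,"tz": -1.0,"claw": 1}])

```text
t: 9.35
tcp_pos: [0.5245, 0.0442, 0.1399]
orientation: [-0.0, 0.707, 0.707, -0.0]
wrist_force: [-0.7, -0.3, 0.2]
width: 1.003
finger_force: 0.0
```

```bash
python3 chk.py p2
```

```text
side [341, 70, 5, 26, 43] z [0.3467 0.3827] top [0.4874 0.0534 0.3819]
side [304, 260, 19, 36, 442] z [0.0234 0.0737] top [0.5236 0.1476 0.0715]
```

View pics/p2.png

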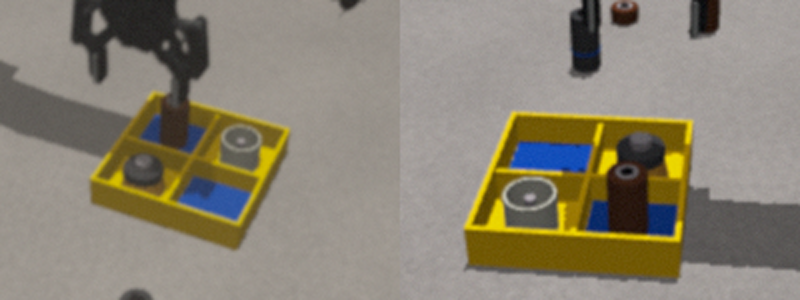

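The first stone stands upright on its pad, centred in the cell with its top at 0.073. Next is the second stone.

>>> send_rows(series=[{"rx": 0,"ry": 0,"rz": 0,"tx": -0.3,"ty": -0.03,"tz": -0.1,"claw": 1},{"rx": 0,"ry": 0,"rz": 0,"tx": -0.7,"ty": -0.07,"tz": -0.1,"claw": 1},{"rx": 0,"ry": 0,"rz": 0,"tx": -1.0,"ty": -0.1,"tz": -0.1,"claw": 1}])

```text
t: 9.82
tcp_pos: [0.5147, -0.0549, 0.1501]
orientation: [-0.0, 0.707, 0.707, -0.0]
wrist_force: [0.7, -0.0, 0.1]
width: 1.003
finger_force: 0.0
```

>>> send_rows(series=[{"rx": 0,"ry": 0,"rz": 0,"tx": -0.4,"ty": -0.04,"tz": 0,"claw": 1},{"rx": 0,"ry": 0,"rz": 0,"tx": -0.8,"ty": -0.08,"tz": 0,"claw": 1},{"rx": 0,"ry": 0,"rz": 0,"tx": -1.0,"ty": -0.1,"tz": 0,"claw": 1}])

```text
t: 10.2
tcp_pos: [0.5045, -0.1557, 0.15]
orientation: [-0.0, 0.708, 0.706, -0.0]
wrist_force: [0.7, 0.2, 0.0]
width: 1.0
finger_force: 0.0
```

>>> send_rows(series=[{"rx": 0,"ry": 0,"rz": 0,"tx": -0.4,"ty": -0.04,"tz": 0,"claw": 1},{"rx": 0,"ry": 0,"rz": 0,"tx": -0.8,"ty": -0.08,"tz": 0,"claw": 1},{"rx": 0,"ry": 0,"rz": 0,"tx": -1.0,"ty": -0.11,"tz": 0,"claw": 1},{"rx": 0,"ry": 0,"rz": 0,"tx": -1.0,"ty": -0.11,"tz": 0,"claw": 1},{"rx": 0,"ry": 0,"rz": 0,"tx": -1.0,"ty": -0.11,"tz": 0,"claw": 1}])

```text
t: 10.82
tcp_pos: [0.4943, -0.2524, 0.15]
orientation: [-0.0, 0.707, 0.708, 0.0]
wrist_force: [0.0, -0.1, 0.6]
width: 0.993
finger_force: 0.0
```

```bash
python3 look.py w3
```

```text
{'t': 10.825, 'tcp_pos': [0.4943, -0.2524, 0.15], 'orientation': [-0.0005, 0.7066, 0.7076, 0.0002], 'wrist_force': [0.0085, -0.1274, 0.5583], 'width': 0.9932, 'finger_force': 0.0}
[404, 199, 36, 34, 620] z 0.0209 top px (421.5, 216.0, 18.3) xyz [ 0.5979 -0.2755  0.0209] diam [0.0341 0.0339]
[293, 202, 42, 40, 771] z 0.0648 top px (313.9, 220.5, 20.9) xyz [ 0.4941 -0.2649  0.0648] diam [0.0336 0.0342]
```

>>> send_rows(series=[{"rx": 0,"ry": 0,"rz": 0,"tx": -0.13,"ty": 0,"tz": 0.1,"claw": 1},{"rx": 0,"ry": 0,"rz": 0,"tx": -0.13,"ty": 0,"tz": 0.3,"claw": 1},{"rx": 0,"ry": 0,"rz": 0,"tx": -0.13,"ty": 0,"tz": 0.5,"claw": 1},{"rx": 0,"ry": 0,"rz": 0,"tx": -0.13,"ty": 0,"tz": 0.75,"claw": 1},{"rx": 0,"ry": 0,"rz": 0,"tx": -0.13,"ty": 0,"tz": 0.92,"claw": 1},{"rx": 0,"ry": 0,"rz": 0,"tx": -0.13,"ty": 0,"tz": 1.0,"claw": 1},{"rx": 0,"ry": 0,"rz": 0,"tx": -0.13,"ty": 0,"tz": 1.0,"claw": 1}])

```text
t: 11.75
tcp_pos: [0.4939, -0.267, 0.0499]
orientation: [-0.0, 0.707, 0.707, -0.0]
wrist_force: [0.4, -1.0, -0.2]
width: 0.998
finger_force: 0.0
```

>>> send_rows(grip_force=35, series=[{"rx": 0,"ry": 0,"rz": 0,"tx": 0,"ty": 0,"tz": 0.1,"claw": 1},{"rx": 0,"ry": 0,"rz": 0,"tx": 0,"ty": 0,"tz": 0.18,"claw": 1},{"rx": 0,"ry": 0,"rz": 0,"tx": 0,"ty": 0,"tz": 0.18,"claw": 1},{"rx": 0,"ry": 0,"rz": 0,"tx": 0,"ty": 0,"tz": 0.18,"claw": 0.2},{"rx": 0,"ry": 0,"rz": 0,"tx": 0,"ty": 0,"tz": 0.18,"claw": 0},{"rx": 0,"ry": 0,"rz": 0,"tx": 0,"ty": 0,"tz": 0.18,"claw": -0.5},{"rx": 0,"ry": 0,"rz": 0,"tx": 0,"ty": 0,"tz": 0.18,"claw": -1},{"rx": 0,"ry": 0,"rz": 0,"tx": 0,"ty": 0,"tz": 0.18,"claw": -1},{"rx": 0,"ry": 0,"rz": 0,"tx": 0,"ty": 0,"tz": 0.18,"claw": -1},{"rx": 0,"ry": 0,"rz": 0,"tx": 0,"ty": 0,"tz": 0.18,"claw": -1}])

```text
t: 13.0
tcp_pos: [0.4942, -0.2671, 0.0326]
orientation: [0.0, 0.707, 0.707, 0.0]
wrist_force: [-1.1, 0.8, 6.2]
width: 0.413
finger_force: 34.9
```

>>> send_rows(series=[{"rx": 0,"ry": 0,"rz": 0,"tx": 0,"ty": 0,"tz": -0.1,"claw": -1},{"rx": 0,"ry": 0,"rz": 0,"tx": 0,"ty": 0,"tz": -0.3,"claw": -1},{"rx": 0,"ry": 0,"rz": 0,"tx": 0,"ty": 0,"tz": -0.6,"claw": -1},{"rx": 0,"ry": 0,"rz": 0,"tx": 0,"ty": 0,"tz": -0.9,"claw": -1},{"rx": 0,"ry": 0,"rz": 0,"tx": 0.1,"ty": 0,"tz": -1.0,"claw": -1},{"rx": 0,"ry": 0,"rz": 0,"tx": 0.3,"ty": 0.05,"tz": -1.0,"claw": -1},{"rx": 0,"ry": 0,"rz": 0,"tx": 0.6,"ty": 0.1,"tz": -1.0,"claw": -1},{"rx": 0,"ry": 0,"rz": 0,"tx": 0.9,"ty": 0.2,"tz": -1.0,"claw": -1}])

```text
t: 14.0
tcp_pos: [0.5132, -0.1753, 0.1314]
orientation: [-0.001, 0.707, 0.707, -0.0]
wrist_force: [0.7, -0.1, -1.3]
width: 0.412
finger_force: 35.2
```

>>> send_rows(series=[{"rx": 0,"ry": 0,"rz": 0,"tx": 0.3,"ty": 0.1,"tz": -0.1,"claw": -1},{"rx": 0,"ry": 0,"rz": 0,"tx": 0.6,"ty": 0.2,"tz": -0.1,"claw": -1},{"rx": 0,"ry": 0,"rz": 0,"tx": 0.9,"ty": 0.3,"tz": -0.1,"claw": -1},{"rx": 0,"ry": 0,"rz": 0,"tx": 1.0,"ty": 0.35,"tz": -0.1,"claw": -1}])

```text
t: 14.5
tcp_pos: [0.5487, -0.0739, 0.1415]
orientation: [-0.001, 0.706, 0.708, -0.0]
wrist_force: [-1.0, -0.3, -2.0]
width: 0.408
finger_force: 35.1
```

>>> send_rows(series=[{"rx": 0,"ry": 0,"rz": 0,"tx": 0.3,"ty": 0.15,"tz": 0,"claw": -1},{"rx": 0,"ry": 0,"rz": 0,"tx": 0.6,"ty": 0.3,"tz": 0,"claw": -1},{"rx": 0,"ry": 0,"rz": 0,"tx": 0.9,"ty": 0.45,"tz": 0,"claw": -1},{"rx": 0,"ry": 0,"rz": 0,"tx": 1.0,"ty": 0.5,"tz": 0,"claw": -1},{"rx": 0,"ry": 0,"rz": 0,"tx": 1.0,"ty": 0.5,"tz": 0,"claw": -1}])

```text
t: 15.12
tcp_pos: [0.5985, 0.0228, 0.1417]
orientation: [-0.0, 0.707, 0.707, -0.001]
wrist_force: [0.0, 0.1, -1.6]
width: 0.412
finger_force: 35.2
```

>>> send_rows(series=[{"rx": 0,"ry": 0,"rz": 0,"tx": 0.15,"ty": 0.08,"tz": 0,"claw": -1},{"rx": 0,"ry": 0,"rz": 0,"tx": 0.35,"ty": 0.17,"tz": 0,"claw": -1},{"rx": 0,"ry": 0,"rz": 0,"tx": 0.35,"ty": 0.17,"tz": 0,"claw": -1},{"rx": 0,"ry": 0,"rz": 0,"tx": 0.35,"ty": 0.17,"tz": 0,"claw": -1}])

```text
t: 15.62
tcp_pos: [0.6159, 0.0581, 0.1421]
orientation: [0.0, 0.707, 0.707, -0.0]
wrist_force: [-0.3, 0.3, -1.7]
width: 0.411
finger_force: 35.3
```

```bash
python3 chk.py p3
```

```text
scene [372, 143, 17, 9, 42] z [0.1714 0.1801] top [0.6169 0.0564 0.1797]
scene [351, 151, 12, 22, 69] z [0.0188 0.0729] top [0.5235 0.1324 0.0727]
scene [372, 152, 15, 22, 138] z [0.1161 0.1662] top [0.6163 0.0458 0.1655]
side [249, 38, 13, 15, 45] z [0.418  0.4344] top [0.6135 0.0973 0.4326]
side [244, 54, 20, 20, 64] z [0.387  0.4136] top [0.618  0.0956 0.411 ]
side [252, 72, 10, 14, 45] z [0.3693 0.3866] top [0.612  0.0965 0.3844]
side [238, 75, 9, 23, 47] z [0.3443 0.3784] top [0.6369 0.0903 0.3772]
side [260, 185, 21, 37, 493] z [0.1149 0.1742] top [0.6156 0.0627 0.1719]
side [304, 260, 20, 36, 437] z [0.0233 0.0739] top [0.524  0.1479 0.0718]
```

>>> send_rows(series=[{"rx": 0,"ry": 0,"rz": 0,"tx": 0,"ty": 0,"tz": 0.15,"claw": -1},{"rx": 0,"ry": 0,"rz": 0,"tx": 0,"ty": 0,"tz": 0.35,"claw": -1},{"rx": 0,"ry": 0,"rz": 0,"tx": 0,"ty": 0,"tz": 0.55,"claw": -1},{"rx": 0,"ry": 0,"rz": 0,"tx": 0,"ty": 0,"tz": 0.75,"claw": -1},{"rx": 0,"ry": 0,"rz": 0,"tx": 0,"ty": 0,"tz": 0.87,"claw": -1},{"rx": 0,"ry": 0,"rz": 0,"tx": 0,"ty": 0,"tz": 0.94,"claw": -1},{"rx": 0,"ry": 0,"rz": 0,"tx": 0,"ty": 0,"tz": 0.95,"claw": -1},{"rx": 0,"ry": 0,"rz": 0,"tx": 0,"ty": 0,"tz": 0.95,"claw": -1}])

```text
t: 16.73
tcp_pos: [0.6164, 0.058, 0.0478]
orientation: [0.0, 0.707, 0.707, 0.0]
wrist_force: [-0.1, -0.1, -1.0]
width: 0.413
finger_force: 35.3
```

>>> send_rows(series=[{"rx": 0,"ry": 0,"rz": 0,"tx": 0,"ty": 0,"tz": 0.01,"claw": -1},{"rx": 0,"ry": 0,"rz": 0,"tx": 0,"ty": 0,"tz": 0.02,"claw": -1},{"rx": 0,"ry": 0,"rz": 0,"tx": 0,"ty": 0,"tz": 0.035,"claw": -1},{"rx": 0,"ry": 0,"rz": 0,"tx": 0,"ty": 0,"tz": 0.035,"claw": -1}])

```text
t: 17.23
tcp_pos: [0.6159, 0.058, 0.0437]
orientation: [-0.0, 0.707, 0.707, -0.0]
wrist_force: [-0.1, 0.2, -1.9]
width: 0.413
finger_force: 35.3
```

>>> send_rows(series=[{"rx": 0,"ry": 0,"rz": 0,"tx": 0,"ty": 0,"tz": 0.01,"claw": -1},{"rx": 0,"ry": 0,"rz": 0,"tx": 0,"ty": 0,"tz": 0.015,"claw": -1},{"rx": 0,"ry": 0,"rz": 0,"tx": 0,"ty": 0,"tz": 0.02,"claw": -1},{"rx": 0,"ry": 0,"rz": 0,"tx": 0,"ty": 0,"tz": 0.02,"claw": -1}])

```text
t: 17.73
tcp_pos: [0.616, 0.058, 0.0418]
orientation: [0.0, 0.707, 0.707, 0.0]
wrist_force: [-1.0, -0.2, -1.8]
width: 0.413
finger_force: 35.3
```

>>> send_rows(series=[{"rx": 0,"ry": 0,"rz": 0,"tx": 0,"ty": 0,"tz": 0.005,"claw": -1},{"rx": 0,"ry": 0,"rz": 0,"tx": 0,"ty": 0,"tz": 0.01,"claw": -1},{"rx": 0,"ry": 0,"rz": 0,"tx": 0,"ty": 0,"tz": 0.01,"claw": -1}])

```text
t: 18.1
tcp_pos: [0.6161, 0.058, 0.0416]
orientation: [0.0, 0.707, 0.707, 0.0]
wrist_force: [-3.3, -0.0, 6.5]
width: 0.412
finger_force: 36.1
```

Contact again, at 6.5 N. I'll release, go straight up and move clear.

>>> send_rows(series=[{"rx": 0,"ry": 0,"rz": 0,"tx": 0,"ty": 0,"tz": 0,"claw": -0.1},{"rx": 0,"ry": 0,"rz": 0,"tx": 0,"ty": 0,"tz": 0,"claw": 0.1},{"rx": 0,"ry": 0,"rz": 0,"tx": 0,"ty": 0,"tz": 0,"claw": 0.4},{"rx": 0,"ry": 0,"rz": 0,"tx": 0,"ty": 0,"tz": 0,"claw": 0.4},{"rx": 0,"ry": 0,"rz": 0,"tx": 0,"ty": 0,"tz": -0.1,"claw": 0.4},{"rx": 0,"ry": 0,"rz": 0,"tx": 0,"ty": 0,"tz": -0.3,"claw": 0.4},{"rx": 0,"ry": 0,"rz": 0,"tx": 0,"ty": 0,"tz": -0.6,"claw": 0.4},{"rx": 0,"ry": 0,"rz": 0,"tx": 0,"ty": 0,"tz": -0.9,"claw": 0.4},{"rx": 0,"ry": 0,"rz": 0,"tx": 0,"ty": 0,"tz": -1.0,"claw": 0.4},{"rx": 0,"ry": 0,"rz": 0,"tx": -0.3,"ty": 0,"tz": -1.0,"claw": 0.4},{"rx": 0,"ry": 0,"rz": 0,"tx": -0.7,"ty": 0,"tz": -1.0,"claw": 0.4},{"rx": 0,"ry": 0,"rz": 0,"tx": -1.0,"ty": 0,"tz": -1.0,"claw": 0.4}])

```text
t: 19.6
tcp_pos: [0.6155, -0.0439, 0.1403]
orientation: [-0.0, 0.707, 0.707, -0.0]
wrist_force: [0.7, 0.0, -1.0]
width: 0.7
finger_force: 0.0
```

>>> send_rows(series=[{"rx": 0,"ry": 0,"rz": 0,"tx": -0.2,"ty": 0,"tz": -0.3,"claw": 0.4},{"rx": 0,"ry": 0,"rz": 0,"tx": -0.4,"ty": 0,"tz": -0.5,"claw": 0.4},{"rx": 0,"ry": 0,"rz": 0,"tx": -0.4,"ty": 0,"tz": -0.5,"claw": 0.4},{"rx": 0,"ry": 0,"rz": 0,"tx": -0.4,"ty": 0,"tz": -0.5,"claw": 0.4}])

```text
t: 20.1
tcp_pos: [0.6154, -0.0807, 0.1895]
orientation: [-0.001, 0.707, 0.707, -0.0]
wrist_force: [-0.2, -0.3, 0.2]
width: 0.698
finger_force: 0.0
```

```bash
python3 chk.py p4
```

```text
side [265, 232, 19, 32, 353] z [0.0197 0.0739] top [0.6145 0.0621 0.0717]
side [304, 260, 20, 36, 440] z [0.0224 0.0739] top [0.5237 0.1477 0.0715]
```

View pics/p4.png

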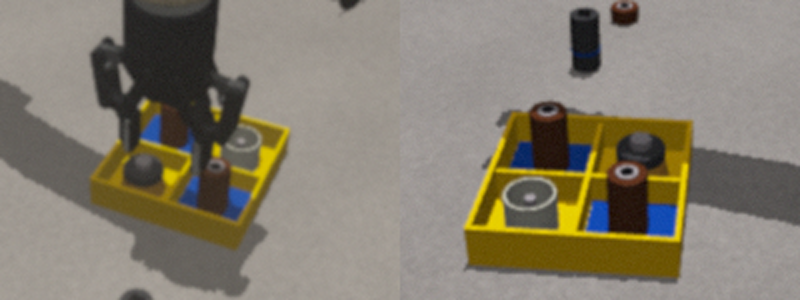

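Both stones stand upright on the blue pads, tops at 0.073–0.074, with the gripper clear and nothing else moved. In the crop they are at (548,135) and (627,198).

```bash
python3 -c "
from rig import manip
print(manip.finish_job())"
```

```text
the job is handed in; nothing more can be done
None
```

Both full-length stones are standing upright on the blue pads, one in each cell, set down with light contact (about 5–7 N at the wrist); I handed the job in at about 20 s of the 48 s allowed, and no verdict came back.

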